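# Seat the tea tin's inner lid and take off the outer lid

### The job

The square tea tin on the desk stands open; its double lid (green outer lid clamped on a red-rimmed inner lid by the black knob) lies on the cork coaster. Carry the clamped double lid over and lower it, without dropping it, until the inner lid sits fully home in the tin; only then turn the knob clockwise to its stop to free the outer lid, and lift the outer lid alone, leaving the inner lid seated and undisturbed. Finish while still holding the outer lid in the gripper in the air, about 10 cm above where it sat, to hand over for a new label; leave the tin standing where it is and do not disturb the other things.

Things in the scene. Friction and masses are not known exactly. Their poses are not given: they have to be found in the camera images.
- tin: loose square green tea tin with two brass bands, 92 x 92 mm outside, 92 mm high, 3 mm walls (mouth 86 x 86 mm), open at the top, about 0.7 kg; origin under its centre on the desk, x and y along its sides. The double lid fits at any of the four quarter turns.
- coaster: cork coaster, 130 x 130 x 6 mm, fixed; origin under its centre. The double lid starts on it.
- inner_lid: inner lid: steel plug 81 x 81 mm with a rounded bottom edge, 18 mm deep, under a red square flange 94 x 94 x 6 mm; total height 24 mm, about 0.16 kg. Origin under the centre of the plug's bottom, x and y along its sides. It goes into the tin with 2.5 mm to spare on each side until the flange lies on the tin's rim: its origin is then 74 mm above the tin's origin. A slot 38 x 18 mm along its x in the flange lets the knob's cross-bar through when the knob is free.
- outer_lid: outer lid: green square cap 102 x 102 x 9 mm over the inner lid's flange (1.5 mm play on each side), about 0.17 kg with its knob; origin at the centre of its underside (lower edge of its 4 mm skirt), 20 mm above the inner lid's origin when nested; x and y along its sides, in line with the inner lid's. A red dot at its +x side marks where the knob's orange end points when locked, a white dot where it points when free.
- knob_grip (a point): grip point of the knob, a loose-turning upright black bar handle in the middle of the outer lid: bar 44 mm long, 13 mm thick, standing 37 mm above the lid's top face (from 9 to 46 mm above the outer lid's origin); this point is on its axis, 34 mm above the outer lid's origin, 12 mm below the bar's top. The point's x runs along the bar to its orange end (turns with the knob), y across its 13 mm thickness, z up.
- clamp_knob (a joint): turn of the knob relative to the outer lid, rad: 0 = locked (bar along the outer lid's x, lifting the knob lifts both lids, the inner one hanging about 2 mm lower), grows clockwise seen from above, stop at 1.3 = free (the cross-bar under the lid passes the slot from about 1.0 on). Friction about 0.05 N m; stays where it is left. It holds the lids together up to at least 0.6.
- mug: white mug, 80 mm wide, 92 mm high, handle at its side; bystander, origin under its centre
- notes: block of yellow sticky notes, 76 x 76 x 24 mm; bystander, origin under its centre
- stapler: stapler with blue top, 140 mm long, 45 mm high; bystander, origin under its centre
- marker: green and yellow highlighter lying flat, 130 mm long, 18 mm wide, 14 mm high; bystander, origin under the green part
- clip_jar: small amber glass jar with steel cap, 60 mm wide, 62 mm high; bystander, origin under its centre
There are look-alikes about, which are no part of the job. Leave any blue or pink look-alike of the outer_lid alone.

How it is judged:
By the outcome, as a careful person would: the job done as asked, in the order asked, and still so for the second after the job is handed in, while the arm keeps its last pose, push and grip.
It also fails if it takes over 50 s, if anything falls off the work surface, if the arm or the gripper's body presses on something with over 40 N, if the wrist force passes 120 N, or if a joint passes its speed limit or range.

### The arm

A 6-joint arm with a two-finger parallel gripper is mounted at the origin on the work surface. World frame = base frame: x ahead of the robot, y to its left, z up, the work surface at z = 0. Lengths are in m, angles in rad, forces in N, time in s.
With the tool pointing down it reaches from about 0.325 to 0.9 m from the base axis. Payload 6.1 kg.
Tool frame: the origin (TCP) lies at the very end of the fingers, on their centre line; the grasp point (between the pads) lies 19 mm behind it; z points along the fingers, y is the line along which they close (so a half turn about z gives the same grasp; the last joint's range is limited). The gripper opens to 85 mm and grips with 20 to 120 N. Pads are 22 mm wide; open, the fingers measure 114 mm over their backs; the gripper's body (76 mm by 85 mm) begins 54 mm behind the grasp point. The pads swing forward as they close: fully open they stand 13 mm farther back than shut.
Start: joints at [0.995, 0.22, 1.526, -0, 1.395, -0.126], TCP at [0.272, 0.563, 0.231] pointing down, gripper open.
Joint ranges: [-2.98, 2.98], [-0.91, 2.08], [0.09, 2.57], [-1.24, 4.39], [0.2, 2.65], [-2.68, 2.68]. Speed limits (rad/s): [2.57, 2.57, 3.01, 3.14, 3.14, 3.14].

### API

Orientations are given as a rotation vector (axis times angle).
In Python, from bench import r gives the robot as it stands.
- The arm moves only by the tool servo_tool, never from a script. Its argument "plan" is a list of rows, each an object of numbers: "jaw": the gripper's target within -1 to 1 (fully open at 1, half-way at 0, shut at -1); "tx", "ty", "tz": the shift along the tool's x, y, z in units of 50 mm (1.0 is 50 mm); "wx", "wy", "wz": the turn, a rotation vector about the tool's x, y, z in units of 6 degrees (1.0 is 6 degrees). A call has 1 to 8 rows; each row shifts and turns the commanded pose from where the row before left it, along the tool's axes as they then stand; what a row does not reach is not made up. A row lasts 1/8 s, in which the tool goes at most 62.5 mm and 10.7 degrees, less where a joint would pass 70% of its speed; a pose out of reach is approached as far as the arm can. A call is refused whole if a number of a shift passes 1 or a number of a turn 1, either way. A call with a gripper value outside its range is refused whole. The fingers move at their own pace and stop on an object; the grip force is fixed at half the most. Time passes only in rows, so rows that do not move let the fingers close. It gives the time, the measured TCP pose, the force and the opening at its end, in the units of the state.
- r.state(): the state, without advancing time (a new reading comes with each control period).
- r.capture(name): name is "scene" or "top" or "wrist"; returns the picture (420x560x3 uint8, blue, green, red); there is no depth.
- r.camera_info(name): a dict with "fovy" (degrees; the focal length in pixels is half the picture's height over the tangent of half this angle, whatever the lens; pixels are square), "cx", "cy" (the principal point, pixels), "extrinsics" (4x4, takes a point from world to camera coordinates). Camera axes: x right, y down, z forward; pixel columns grow to the right and rows downward; lengths in m; the calibration is good to about 2 mm. A picture is of the moment at which its call begins: read the wrist's pose just before it. camera_info takes no time and is no camera call; for the wrist camera it gives the pose at the moment of the call.
- r.close_job(): hands the job in, once; it reports no verdict.
The state is a dict: "time_s": time; "joint_positions": joint angles; "dq": joint speeds; "tau": joint torques, N m; "tcp_pos": TCP position; "eef_rot": TCP orientation; "ft_force": force on the tool from outside, world axes, zero at the start; "wrist_torque": the same for the moment, N m; "width": opening from 0.0 (shut) to 1.0 (fully open).
Only numpy, scipy, OpenCV 4.12 (cv2) and the standard library are available. Lean on these libraries where they do the work, as an engineer would, in place of code of your own. Each camera call takes 0.05 s, during which the arm holds its last target. There are 200 camera calls.

## Working session

There is one attempt and no reset: what is moved stays moved. The work goes in short steps, Python scripts to look and compute and a tool call to move; the robot and the scene stay as the last step left them, time stands still between calls to the robot, and variables do not carry over. Pictures are saved under pics/ and viewed, on a budget of 10 in all, crops included, one or two more only if the job needs it, and the job is handed in when it is done.

Besides the shell and the picture viewer there is one more tool, called after ">>>" as a command line: name --argument value ..., lists and objects as JSON in quotes. servo_tool: Moves the arm, as the interface text tells. Its arguments: {"type":"object","properties":{"plan":{"type":"array","items":{"type":"object","properties":{"jaw":{"type":"number"},"tx":{"type":"number"},"ty":{"type":"number"},"tz":{"type":"number"},"wx":{"type":"number"},"wy":{"type":"number"},"wz":{"type":"number"}}}}},"required":["plan"]}

```bash
ls; mkdir -p pics; python3 - <<'E'
from bench import r
import cv2,numpy as np
s=r.state();print(s)
for n in("scene","top"):
    im=r.capture(n);cv2.imwrite(f"pics/{n}0.png",im)
    c=r.camera_info(n);print(n,c)
E
```

```text
pics
{'time_s': 0.0, 'joint_positions': array([ 9.94881556e-01,  2.21257034e-01,  1.52762109e+00, -2.03149165e-06,
        1.39468761e+00, -1.26068772e-01]), 'dq': array([ 8.36603776e-05,  1.27540869e-03, -4.36430311e-04,  1.25495316e-03,
       -7.43941770e-04,  5.24919401e-04]), 'tau': array([ 2.05540528e-05, -4.96928108e+01, -3.89378607e+01, -2.93572421e-04,
        1.15069159e-02,  2.30022499e-05]), 'tcp_pos': array([0.27141963, 0.56231403, 0.23017481]), 'eef_rot': array([-7.00521764e-01, -3.06179930e+00,  2.91079259e-03]), 'ft_force': array([ 0.38574063,  1.21431599, -0.30830847]), 'wrist_torque': array([ 0.00569323, -0.01209794, -0.00347687]), 'width': 0.9985463654060164}
scene {'fovy': 49.50405292091659, 'cx': 277.88652472864896, 'cy': 213.1457135812244, 'extrinsics': array([[ 0.48075286,  0.87683829, -0.00559518, -0.24081307],
       [ 0.53136106, -0.29639866, -0.79360145, -0.22074856],
       [-0.69751854,  0.3785531 , -0.60841223,  1.49214762],
       [ 0.        ,  0.        ,  0.        ,  1.        ]])}
top {'fovy': 56.260937984593646, 'cx': 279.1502177242591, 'cy': 206.9498748084293, 'extrinsics': array([[-0.10816421, -0.99413079, -0.00211663,  0.05721806],
       [-0.96773072,  0.10577876, -0.22870964,  0.54048188],
       [ 0.22759119, -0.02268987, -0.97349238,  0.95720559],
       [ 0.        ,  0.        ,  0.        ,  1.        ]])}
```

View pics/scene0.png

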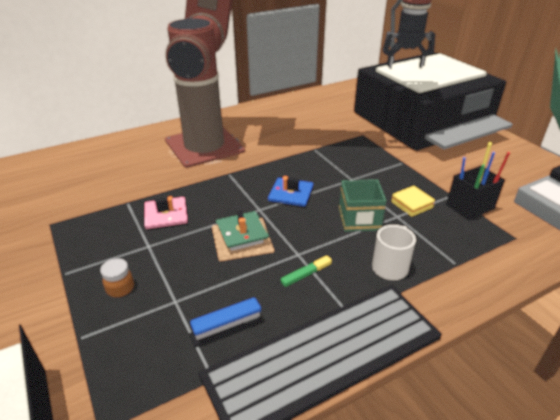

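View pics/top0.png

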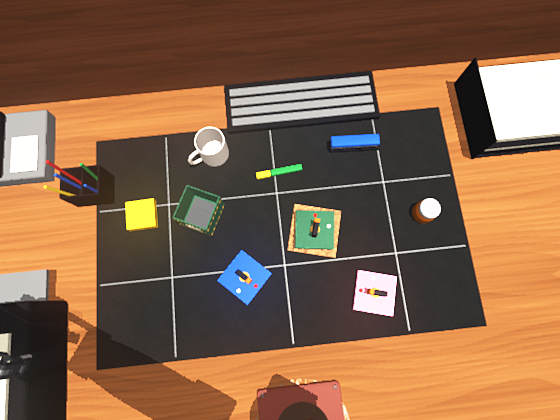

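The scene shows three candidates: the green lid on the cork coaster (top 316,229), the blue one (245,276) and the pink one (376,292). The green one on the cork fits the description. The open tin is at top (199,210). I'll confirm with one enlarged crop.

```bash
cat > h.py <<'E'
import numpy as np,cv2
from bench import r
from scipy.spatial.transform import Rotation as R
def K(n,c=None):
    c=c or r.camera_info(n); f=210/np.tan(np.radians(c["fovy"])/2)
    return f,c["cx"],c["cy"],np.array(c["extrinsics"])
def ray(n,u,v,z,c=None):
    f,cx,cy,T=K(n,c); d=T[:3,:3].T@np.array([(u-cx)/f,(v-cy)/f,1]); o=-T[:3,:3].T@T[:3,3]
    return o+d*(z-o[2])/d[2]
def proj(n,P,c=None):
    f,cx,cy,T=K(n,c); q=np.atleast_2d(P)@T[:3,:3].T+T[:3,3]
    return np.c_[f*q[:,0]/q[:,2]+cx,f*q[:,1]/q[:,2]+cy]
def local(P,yaw=None):
    "world point -> shift in tool axes (mm)"
    s=r.state(); return R.from_rotvec(s["eef_rot"]).inv().apply(np.array(P)-s["tcp_pos"])*1000
E
python3 - <<'E'
from h import *
im=cv2.imread("pics/top0.png")
a=cv2.resize(im[195:265,282:348],None,fx=6,fy=6,interpolation=cv2.INTER_CUBIC)
b=cv2.resize(im[178:248,165:231],None,fx=6,fy=6,interpolation=cv2.INTER_CUBIC)
cv2.imwrite("pics/crop1.png",np.hstack([a,b]))
for u,v in((316,229),(199,210)):print(ray("top",u,v,.035),ray("top",u,v,.092))
E
```

```text
[ 0.48012455 -0.09238225  0.035     ] [ 0.47069985 -0.08602571  0.092     ]
[0.56488537 0.21090621 0.035     ] [0.55072667 0.20032369 0.092     ]
```

View pics/crop1.png

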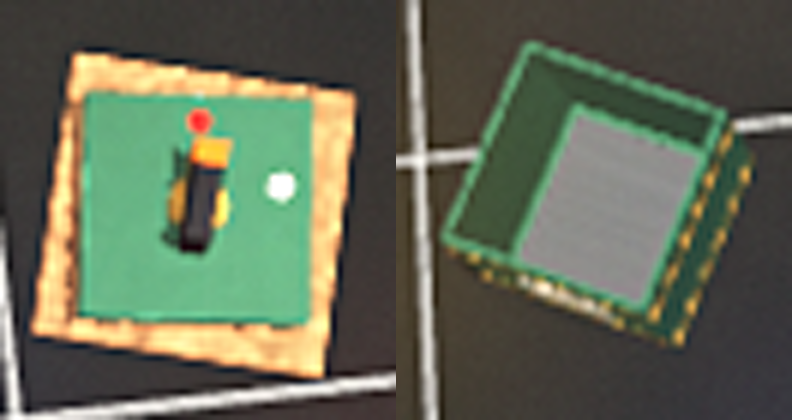

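The crop confirms the green lid: red dot at crop (200,120), white dot (282,185), orange knob end pointing at the red dot, so it is locked. The tin is open, with rim corners at crop (529,40), (727,113), (648,305) and (445,240).

```bash
python3 - <<'E'
from h import *
def w(p,off,z): return ray("top",(p[0]+.5)/6-.5+off[0],(p[1]+.5)/6-.5+off[1],z)
L=np.array([w(p,(282,195),.035) for p in((83,93),(312,100),(308,325),(78,318))])
T=np.array([w(p,(165,178),.092) for p in((529-396,40),(727-396,113),(648-396,305),(445-396,240))])
for n,P in(("lid",L),("tin",T)):
    print(n,P.mean(0),np.linalg.norm(np.roll(P,-1,0)-P,axis=1))
    e=np.roll(P,-1,0)-P; print(np.degrees(np.arctan2(e[:,1],e[:,0])))
red=w((200,120),(282,195),.035);print("red",red)
for z in(.072,): 
    a=w((210,150),(282,195),z);b=w((194,240),(282,195),z);print("bar",a,b,np.degrees(np.arctan2(*(a-b)[1::-1])))
s=r.state();M=R.from_rotvec(s["eef_rot"]).as_matrix();print(M)
print(s["time_s"])
E
```

```text
lid [ 0.4801082  -0.08739089  0.035     ] [0.10158678 0.10013572 0.09979842 0.10022353]
[-98.03278197 170.98339331  82.0260921   -7.99329613]
tin [0.56049737 0.20611943 0.092     ] [0.09134715 0.08759088 0.09027535 0.09211632]
[-116.84588398  153.80735055   66.01470107  -25.4880087 ]
red [ 0.51894467 -0.09454971  0.035     ]
bar [ 0.49801368 -0.09289132  0.072     ] [ 0.46037496 -0.08116315  0.072     ] -17.306967249332097
[[-9.00552085e-01  4.34747015e-01 -9.87395264e-04]
 [ 4.34748073e-01  9.00550859e-01 -1.50471661e-03]
 [ 2.35028598e-04 -1.78434387e-03 -9.99998380e-01]]
0.1
```

>>> servo_tool --plan '[{"tx": -0.78, "ty": -0.82, "jaw": 1}, {"tx": -0.78, "ty": -0.82, "jaw": 1}, {"tx": -0.78, "ty": -0.82, "jaw": 1}, {"tx": -0.78, "ty": -0.82, "jaw": 1}, {"tx": -0.78, "ty": -0.82, "jaw": 1}, {"tx": -0.78, "ty": -0.82, "jaw": 1}, {"tx": -0.78, "ty": -0.82, "jaw": 1}, {"tx": -0.78, "ty": -0.82, "jaw": 1}]'

```text
invalid input
```

>>> servo_tool --plan '[{"tx": -0.78, "ty": -0.82, "jaw": 1}, {"tx": -0.78, "ty": -0.82, "jaw": 1}, {"tx": -0.78, "ty": -0.82, "jaw": 1}, {"tx": -0.78, "ty": -0.82, "jaw": 1}, {"tz": 0.3, "wz": -1, "jaw": 1}, {"tz": 0.3, "wz": -0.5, "jaw": 1}, {"jaw": 1}]'

```text
invalid input
```

```bash
python3 - <<'E'
from h import *
s=r.state();c=r.camera_info("wrist");im=r.capture("wrist");cv2.imwrite("pics/w1.png",im)
np.save("w1.npy",c)
print(s["time_s"],s["tcp_pos"],s["joint_positions"],R.from_rotvec(s["eef_rot"]).as_matrix())
print(proj("wrist",[[.48,-.0874,.035],s["tcp_pos"]],c), -np.array(c["extrinsics"])[:3,:3].T@np.array(c["extrinsics"])[:3,3])
E
```

```text
0.1 [0.27142041 0.56238002 0.23026847] [ 9.94932718e-01  2.21199921e-01  1.52751094e+00  8.88036318e-06
  1.39468153e+00 -1.26106858e-01] [[-9.00552085e-01  4.34747015e-01 -9.87395264e-04]
 [ 4.34748073e-01  9.00550859e-01 -1.50471661e-03]
 [ 2.35028598e-04 -1.78434387e-03 -9.99998380e-01]]
[[-29.88949151 472.62489241]
 [284.60571672 271.61942446]] [0.19754143 0.59744085 0.37319527]
```

View pics/w1.png

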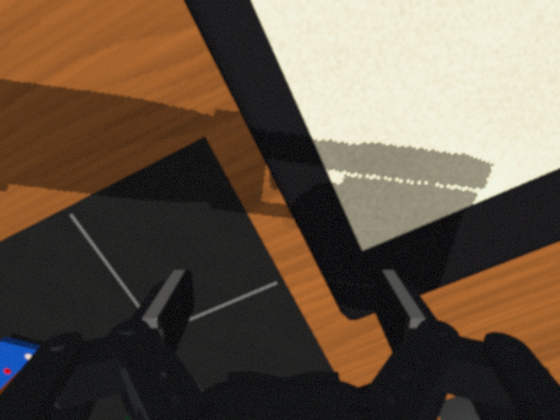

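The wrist picture shows only the start view over the printer corner; both moves were refused. I'll give every key in each row.

>>> servo_tool --plan '[{"jaw": 1, "tx": -0.78, "ty": -0.82, "tz": 0, "wx": 0, "wy": 0, "wz": 0}, {"jaw": 1, "tx": -0.78, "ty": -0.82, "tz": 0, "wx": 0, "wy": 0, "wz": 0}, {"jaw": 1, "tx": -0.78, "ty": -0.82, "tz": 0, "wx": 0, "wy": 0, "wz": 0}, {"jaw": 1, "tx": -0.78, "ty": -0.82, "tz": 0, "wx": 0, "wy": 0, "wz": 0}, {"jaw": 1, "tx": -0.78, "ty": -0.82, "tz": 0, "wx": 0, "wy": 0, "wz": 0}, {"jaw": 1, "tx": -0.78, "ty": -0.82, "tz": 0, "wx": 0, "wy": 0, "wz": 0}, {"jaw": 1, "tx": -0.78, "ty": -0.82, "tz": 0, "wx": 0, "wy": 0, "wz": 0}, {"jaw": 1, "tx": -0.78, "ty": -0.82, "tz": 0, "wx": 0, "wy": 0, "wz": 0}]'

```text
time_s: 1.15
tcp_pos: [0.4102, 0.1301, 0.2313]
eef_rot: [0.7, 3.062, 0.0]
ft_force: [0.9, -0.0, 0.0]
width: 0.999
```

>>> servo_tool --plan '[{"jaw": 1, "tx": -0.79, "ty": -0.825, "tz": 0, "wx": 0, "wy": 0, "wz": 0}, {"jaw": 1, "tx": -0.79, "ty": -0.825, "tz": 0, "wx": 0, "wy": 0, "wz": 0}, {"jaw": 1, "tx": -0.79, "ty": -0.825, "tz": 0, "wx": 0, "wy": 0, "wz": 0}, {"jaw": 1, "tx": -0.79, "ty": -0.825, "tz": 0, "wx": 0, "wy": 0, "wz": 0}, {"jaw": 1, "tx": 0, "ty": 0, "tz": 0.5, "wx": 0, "wy": 0, "wz": -1}, {"jaw": 1, "tx": 0, "ty": 0, "tz": 0.6, "wx": 0, "wy": 0, "wz": -1}, {"jaw": 1, "tx": 0, "ty": 0, "tz": 0, "wx": 0, "wy": 0, "wz": 0}]'

```text
time_s: 2.02
tcp_pos: [0.4785, -0.085, 0.1736]
eef_rot: [-0.378, -3.113, -0.002]
ft_force: [0.0, 0.5, -0.0]
width: 0.998
```

```bash
python3 - <<'E'
from h import *
s=r.state();c=r.camera_info("wrist");im=r.capture("wrist");cv2.imwrite("pics/w2.png",im)
np.save("w2.npy",c)
print(s["time_s"],s["tcp_pos"],s["joint_positions"],R.from_rotvec(s["eef_rot"]).as_matrix(),s["ft_force"])
print(proj("wrist",[[.48,-.0874,.035],s["tcp_pos"]],c))
E
```

```text
2.025 [ 0.47850061 -0.08496388  0.17362547] [-3.38210833e-01 -6.10436994e-02  1.93676458e+00  4.93735460e-05
  1.27188661e+00 -1.66722993e+00] [[-9.70893547e-01  2.39444571e-01 -5.65840260e-03]
 [ 2.39436697e-01  9.70909834e-01  2.04021999e-03]
 [ 5.98231833e-03  6.26007191e-04 -9.99981910e-01]] [ 0.02584173  0.54855705 -0.0020816 ]
[[281.65913413 199.23729265]
 [284.61177207 271.94722549]]
```

View pics/w2.png

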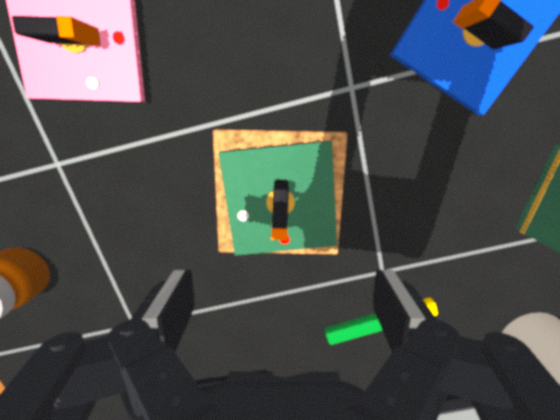

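The wrist view shows the green lid on the cork with the knob upright at about (280,205), orange end down towards the red dot (285,240) and white dot at (243,215). I'll compute the grasp from that.

```bash
python3 - <<'E'
from h import *
c=np.load("w2.npy",allow_pickle=True).item()
im=cv2.imread("pics/w2.png");hsv=cv2.cvtColor(im,cv2.COLOR_BGR2HSV)
m=cv2.inRange(hsv,(60,60,30),(95,255,255));m[:,:200]=0;m[:,360:]=0;m[:130]=0;m[270:]=0
cn=max(cv2.findContours(m,0,2)[0],key=cv2.contourArea);h=cv2.convexHull(cn)
W=np.array([ray("wrist",*p[0],.035,c)[:2] for p in h],np.float32)
print("lid fit",cv2.minAreaRect((W*1000).astype(np.float32)))
f=lambda u,v,z:ray("wrist",u,v,z,c)
red=f(285,240,.035);wh=f(243,215,.035);print("red",red,"white",wh)
a,b=f(280.5,180,.072),f(280,229,.072);print("bar",a,b,np.linalg.norm(a-b),(a+b)/2,np.degrees(np.arctan2(*(b-a)[1::-1])))
o=(W.max(0)+W.min(0))/2;print(o)
g=cv2.cvtColor(im,cv2.COLOR_BGR2GRAY);print(g[178:246:4,268:294:2])
E
```

```text
lid fit ((481.94671630859375, -89.810791015625), (100.40498352050781, 103.50099182128906), 81.3921127319336)
red [ 0.52092871 -0.09419587  0.035     ] white [ 0.48633828 -0.12673332  0.035     ]
bar [ 0.45375617 -0.08170751  0.072     ] [ 0.49427576 -0.09223393  0.072     ] 0.04186457656859629 [ 0.47401597 -0.08697072  0.072     ] -14.562722423666397
[ 0.48079592 -0.09022223]
[[155 154 154 147 133 124 132 136 136 139 147 149 150]
 [152 151 146  89  33  27  26  24  28  35  63  85  94]
 [154 151 138  72  27  26  29  26  28  28  56  85  85]
 [152 151 137  74  59  58  53  55  56  44  58  81  86]
 [168 217 203  86  71  68  64  65  64  61  90 132 113]
 [141 146 134  70  69  68  64  63  62  59  94 140 141]
 [143 143 114  51  36  38  35  38  43  46 101 145 145]
 [139 145 115  39  31  33  32  30  31  39 104 145 141]
 [102 127  99  36  33  33  32  31  33  42 112 132 108]
 [ 87  83  68  36  32  35  27  34  29  41  76  86  87]
 [ 84  83  59  34  33  31  29  31  33  39  74  85  85]
 [ 87  91  58  33  28  29  34  33  31  46  78  85  86]
 [145 129  81  37  37  32  30  34  37  58 102 103 111]
 [147 148 132 122 121 121 120 121 121 129 147 143 145]
 [149 149 137 126 125 124 127 125 124 137 148 144 146]
 [150 174 176 148 132 130 129 125 125 122 131 155 146]
 [148 149 148 143 147 149 160 125 111 121 155 151 144]]
```

```bash
python3 - <<'E'
from h import *
c=np.load("w2.npy",allow_pickle=True).item()
im=cv2.imread("pics/w2.png")
y=np.radians(-14.);d=np.array([np.cos(y),np.sin(y)]);n=np.array([-d[1],d[0]])
C=np.array([.481,-.0895])
big=cv2.resize(im[130:270,205:355],None,fx=4,fy=4,interpolation=cv2.INTER_CUBIC)
P=np.array([[*(C+s*.022*d+t*.0065*n),z] for z in(.035,.072) for s,t in((-1,-1),(1,-1),(1,1),(-1,1))])
q=proj("wrist",P,c);print(q.round(1))
for k,col in((0,(255,255,0)),(4,(255,0,255))):
    cv2.polylines(big,[np.int32((q[k:k+4]-[205,130]+.5)*4)],True,col,1)
yl=np.radians(-8.6);d=np.array([np.cos(yl),np.sin(yl)]);n=np.array([-d[1],d[0]])
q=proj("wrist",np.array([[*(C+.051*(s*d+t*n)),.035] for s,t in((-1,-1),(1,-1),(1,1),(-1,1))]),c)
cv2.polylines(big,[np.int32((q-[205,130]+.5)*4)],True,(255,255,255),1)
cv2.imwrite("pics/w2o.png",big)
print(local([*C,.041]))
E
```

```text
[[272.6 177.6]
 [272.9 222.8]
 [286.5 222.8]
 [286.8 177.7]
 [271.2 187.7]
 [271.6 238.3]
 [287.  238.3]
 [287.4 187.7]]
[ -2.63766325  -3.92133731 134.48249422]
```

View pics/w2o.png

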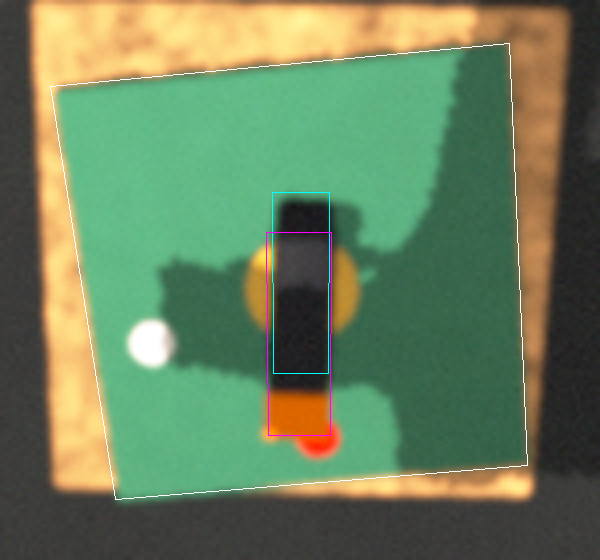

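The overlay fits: centre (0.481,-0.0895), bar yaw -14°, lid yaw about -8.6°. The knob is slightly off locked but well within the holding range. Descending and gripping.

>>> servo_tool --plan '[{"jaw": 1, "tx": -0.05, "ty": -0.08, "tz": 0.7, "wx": 0, "wy": 0, "wz": 0}, {"jaw": 1, "tx": 0, "ty": 0, "tz": 0.7, "wx": 0, "wy": 0, "wz": 0}, {"jaw": 1, "tx": 0, "ty": 0, "tz": 0.7, "wx": 0, "wy": 0, "wz": 0}, {"jaw": 1, "tx": 0, "ty": 0, "tz": 0.4, "wx": 0, "wy": 0, "wz": 0}, {"jaw": 1, "tx": 0, "ty": 0, "tz": 0.19, "wx": 0, "wy": 0, "wz": 0}, {"jaw": -1, "tx": 0, "ty": 0, "tz": 0, "wx": 0, "wy": 0, "wz": 0}, {"jaw": -1, "tx": 0, "ty": 0, "tz": 0, "wx": 0, "wy": 0, "wz": 0}, {"jaw": -1, "tx": 0, "ty": 0, "tz": 0, "wx": 0, "wy": 0, "wz": 0}]'

```text
time_s: 3.08
tcp_pos: [0.483, -0.0902, 0.0429]
eef_rot: [0.377, 3.117, -0.001]
ft_force: [1.2, 0.6, -0.3]
width: 0.38
```

>>> servo_tool --plan '[{"jaw": -1, "tx": 0, "ty": 0, "tz": 0, "wx": 0, "wy": 0, "wz": 0}, {"jaw": -1, "tx": 0, "ty": 0, "tz": 0, "wx": 0, "wy": 0, "wz": 0}, {"jaw": -1, "tx": 0, "ty": 0, "tz": 0, "wx": 0, "wy": 0, "wz": 0}, {"jaw": -1, "tx": 0, "ty": 0, "tz": 0, "wx": 0, "wy": 0, "wz": 0}]'

```text
time_s: 3.58
tcp_pos: [0.4827, -0.0901, 0.0426]
eef_rot: [0.377, 3.118, -0.0]
ft_force: [-1.2, 0.3, 5.5]
width: 0.142
```

```bash
python3 - <<'E'
from h import *
s=r.state();print(s["time_s"],s["tcp_pos"],s["joint_positions"],R.from_rotvec(s["eef_rot"]).as_matrix(),s["ft_force"],s["width"])
E
```

```text
3.575 [ 0.48272424 -0.09012292  0.0425993 ] [-3.45393645e-01  1.31280249e-01  2.01643612e+00  1.21888047e-04
  9.92747630e-01 -1.67579968e+00] [[-9.71228661e-01  2.38146353e-01  1.09656089e-03]
 [ 2.38146182e-01  9.71229280e-01 -2.86069091e-04]
 [-1.13313835e-03 -1.66967114e-05 -9.99999358e-01]] [-1.18949813  0.34720052  5.45145819] 0.14186153921364242
```

Gripped (12 mm opening). Lift, turn the lid in line with the tin, then go to a viewing point.

>>> servo_tool --plan '[{"jaw": -1, "tx": 0, "ty": 0, "tz": -0.2, "wx": 0, "wy": 0, "wz": 0}, {"jaw": -1, "tx": 0, "ty": 0, "tz": -0.4, "wx": 0, "wy": 0, "wz": 0}, {"jaw": -1, "tx": 0, "ty": 0, "tz": -0.5, "wx": 0, "wy": 0, "wz": 0}, {"jaw": -1, "tx": 0, "ty": 0, "tz": -0.5, "wx": 0, "wy": 0, "wz": 0}, {"jaw": -1, "tx": 0, "ty": 0, "tz": -0.5, "wx": 0, "wy": 0, "wz": 0.5}, {"jaw": -1, "tx": 0, "ty": 0, "tz": -0.5, "wx": 0, "wy": 0, "wz": 0.8}, {"jaw": -1, "tx": 0, "ty": 0, "tz": -0.4, "wx": 0, "wy": 0, "wz": 0.8}, {"jaw": -1, "tx": 0, "ty": 0, "tz": -0.1, "wx": 0, "wy": 0, "wz": 0.8}]'

```text
time_s: 4.58
tcp_pos: [0.4824, -0.0901, 0.1982]
eef_rot: [0.848, 3.023, -0.0]
ft_force: [0.6, 0.5, -2.7]
width: 0.143
```

>>> servo_tool --plan '[{"jaw": -1, "tx": 0, "ty": 0.4, "tz": 0, "wx": 0, "wy": 0, "wz": 0}, {"jaw": -1, "tx": 0, "ty": 0.8, "tz": 0, "wx": 0, "wy": 0, "wz": 0}, {"jaw": -1, "tx": -0.1, "ty": 1, "tz": 0, "wx": 0, "wy": 0, "wz": 0}, {"jaw": -1, "tx": 0, "ty": 1, "tz": 0, "wx": 0, "wy": 0, "wz": 0}, {"jaw": -1, "tx": 0, "ty": 1, "tz": 0, "wx": 0, "wy": 0, "wz": 0}, {"jaw": -1, "tx": 0, "ty": 1, "tz": 0, "wx": 0, "wy": 0, "wz": 0}, {"jaw": -1, "tx": 0, "ty": 0.5, "tz": 0, "wx": 0, "wy": 0, "wz": 0}, {"jaw": -1, "tx": 0, "ty": 0.2, "tz": 0, "wx": 0, "wy": 0, "wz": 0}]'

```text
time_s: 5.58
tcp_pos: [0.6387, 0.1611, 0.1957]
eef_rot: [-0.841, -3.025, 0.001]
ft_force: [-0.8, 1.1, -4.1]
width: 0.141
```

>>> servo_tool --plan '[{"jaw": -1, "tx": 0, "ty": 0, "tz": 0, "wx": 0, "wy": 0, "wz": 0}, {"jaw": -1, "tx": 0, "ty": 0, "tz": 0, "wx": 0, "wy": 0, "wz": 0}]'

```text
time_s: 5.82
tcp_pos: [0.6385, 0.1587, 0.1966]
eef_rot: [-0.845, -3.025, 0.001]
ft_force: [-0.1, 0.3, -3.2]
width: 0.141
```

```bash
python3 - <<'E'
from h import *
s=r.state();c=r.camera_info("wrist");im=r.capture("wrist");cv2.imwrite("pics/w3.png",im)
np.save("w3.npy",c)
print(s["time_s"],s["tcp_pos"],s["joint_positions"],R.from_rotvec(s["eef_rot"]).as_matrix(),s["ft_force"],s["width"])
print(proj("wrist",[[.5605,.206,.092],s["tcp_pos"]],c))
E
```

```text
5.825 [0.63854081 0.15866934 0.19655921] [ 1.24064356e-01  3.22967111e-01  1.46840094e+00 -5.13349220e-04
  1.35122125e+00 -9.01598396e-01] [[-8.55115921e-01  5.18436015e-01 -9.26959795e-04]
 [ 5.18436630e-01  8.55115826e-01 -6.20500851e-04]
 [ 4.70968002e-04 -1.01117007e-03 -9.99999378e-01]] [-0.07906647  0.272368   -3.22315618] 0.14061747263544794
[[284.30177021  89.75234243]
 [284.5650483  271.55820805]]
```

View pics/w3.png

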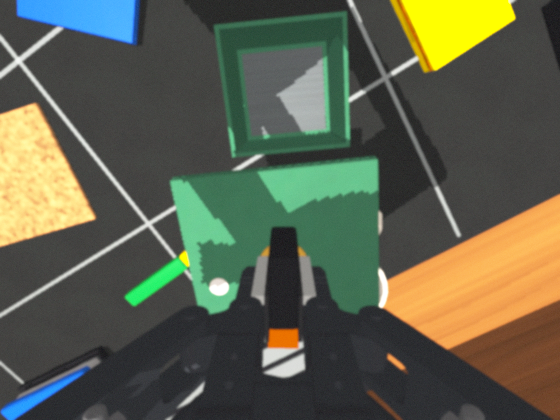

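The view shows the tin rim (corners about (215,27), (347,12), (350,147), (233,157)) and the held lid (far corners (170,181) and (377,158)), both usable for an accurate relative fit.

```bash
cat > fit.py <<'E'
from h import *
from scipy.optimize import least_squares
c=np.load("w3.npy",allow_pickle=True).item();im=cv2.imread("pics/w3.png")
g=cv2.GaussianBlur(cv2.cvtColor(im,cv2.COLOR_BGR2HSV)[...,1].astype(float),(0,0),1)
S=im.astype(float)
hsv=cv2.cvtColor(im,cv2.COLOR_BGR2HSV)
m=cv2.inRange(hsv,(60,50,35),(95,255,255))
def edge(P,Q,n=15,w=9):
    """subpixel outward edge of mask along normals between image pts P,Q (outside = +normal)"""
    out=[];mf=cv2.GaussianBlur(m.astype(float),(0,0),.7)
    d=(Q-P)/np.linalg.norm(Q-P);nn=np.array([d[1],-d[0]])
    for t in np.linspace(.12,.88,n):
        p=P+t*(Q-P);k=np.arange(-w,w+.1,.5)
        xy=p+k[:,None]*nn
        v=cv2.remap(mf.astype(np.float32),xy[None,:,0].astype(np.float32),xy[None,:,1].astype(np.float32),1)[0]>127
        if v[:4].any() and not v[-3:].any(): out.append(xy[np.nonzero(v)[0].max()])
    return np.array(out)
def fit(edges,z,half,x0):
    # edges: list of (pts, ax, sign): local coordinate ax should equal sign*half
    W=[(np.array([ray("wrist",*p,z,c)[:2] for p in e]),a,s) for e,a,s in edges if len(e)]
    def res(x):
        d=np.array([np.cos(x[2]),np.sin(x[2])]);n=np.array([-d[1],d[0]])
        return np.concatenate([((w-x[:2])@(d if a==0 else n)-s*half)*1000 for w,a,s in W])
    o=least_squares(res,x0,loss="soft_l1");return o.x,np.abs(res(o.x)).mean(),[len(e) for e,_,_ in edges],res
def run(C,y,z,half,use):
    d=np.array([np.cos(y),np.sin(y)]);n=np.array([-d[1],d[0]])
    q={}
    for a,s in use:
        u,v=(d,n) if a==0 else (n,d)
        pq=proj("wrist",np.array([[*(C+s*half*u+t*half*v),z] for t in(-1,1)]),c)
        ctr=proj("wrist",np.array([[*C,z]]),c)[0]
        P,Q=pq; dd=(Q-P);nn=np.array([dd[1],-dd[0]])
        if nn@(P-ctr)<0:P,Q=Q,P
        q[(a,s)]=edge(P,Q)
    return fit([(e,a,s) for (a,s),e in q.items()],z,half,[*C,y])
if __name__=="__main__":
    s=r.state();T=s["tcp_pos"]
    tin=np.array([.5605,.206]),np.radians(-25.8)
    for i in range(2):
        x,e,n,_=run(*tin,.092,.046,[(0,1),(0,-1),(1,1),(1,-1)]);tin=x[:2],x[2]
        print("tin",x[:2],np.degrees(x[2]),e,n)
    lid=T[:2]+[-.0015,.001],np.radians(-26.)
    for i in range(2):
        x,e,n,_=run(*lid,T[2]-.0076,.051,[(0,-1),(1,1),(1,-1)]);lid=x[:2],x[2]
        print("lid",x[:2],np.degrees(x[2]),e,n)
    Rm=R.from_rotvec(s["eef_rot"])
    dw=np.array([*(tin[0]-lid[0]),0]);print("move local mm",Rm.inv().apply(dw)*1000,"turn wz deg",np.degrees(lid[1]-tin[1]))
    vis=cv2.resize(im[:330,130:420],None,fx=1.8,fy=1.8)
    for C,y,z,h in((*tin,.092,.046),(*lid,T[2]-.0076,.051)):
        d=np.array([np.cos(y),np.sin(y)]);nn=np.array([-d[1],d[0]])
        q=proj("wrist",np.array([[*(C+h*(a*d+b*nn)),z] for a,b in((-1,-1),(1,-1),(1,1),(-1,1))]),c)
        cv2.polylines(vis,[np.int32((q-[130,0]+.5)*1.8)],True,(255,0,255),1)
    cv2.imwrite("pics/w3o.png",vis)
E
python3 fit.py
```

```text
tin [0.56031831 0.20713597] -26.51406329861288 0.6376219885750043 [15, 15, 15, 15]
tin [0.56029374 0.20703774] -26.371392311591876 0.7484001620278888 [15, 15, 15, 15]
lid [0.63565445 0.15909991] -25.37239424570415 0.43053246806784157 [15, 14, 11]
lid [0.63566853 0.15916116] -25.196277787733585 0.5093486459310501 [15, 14, 12]
move local mm [8.92755169e+01 1.84575344e+00 2.28295765e-02] turn wz deg 1.1751145238582896
```

View pics/w3o.png

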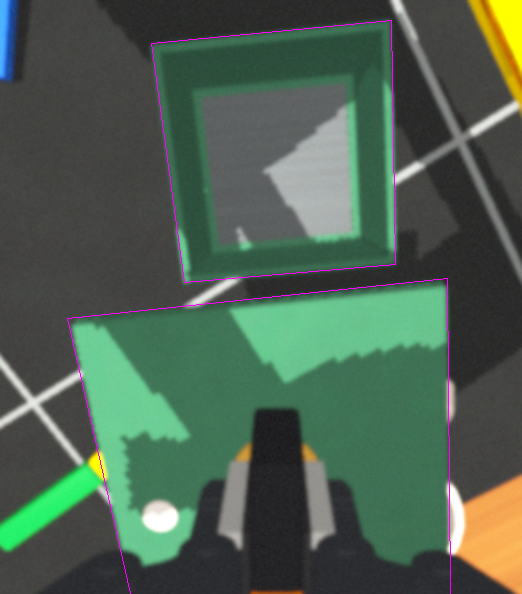

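>>> servo_tool --plan '[{"jaw": -1, "tx": 0.3, "ty": 0.04, "tz": 0, "wx": 0, "wy": 0, "wz": 0.2}, {"jaw": -1, "tx": 0.6, "ty": 0, "tz": 0, "wx": 0, "wy": 0, "wz": 0}, {"jaw": -1, "tx": 0.6, "ty": 0, "tz": 0, "wx": 0, "wy": 0, "wz": 0}, {"jaw": -1, "tx": 0.28, "ty": 0, "tz": 0, "wx": 0, "wy": 0, "wz": 0}, {"jaw": -1, "tx": 0, "ty": 0, "tz": 0.4, "wx": 0, "wy": 0, "wz": 0}, {"jaw": -1, "tx": 0, "ty": 0, "tz": 0.5, "wx": 0, "wy": 0, "wz": 0}, {"jaw": -1, "tx": 0, "ty": 0, "tz": 0.3, "wx": 0, "wy": 0, "wz": 0}, {"jaw": -1, "tx": 0, "ty": 0, "tz": 0, "wx": 0, "wy": 0, "wz": 0}]'

```text
time_s: 6.88
tcp_pos: [0.5638, 0.208, 0.1344]
eef_rot: [-0.876, -3.013, 0.003]
ft_force: [-0.4, -0.8, -4.0]
width: 0.143
```

>>> servo_tool --plan '[{"jaw": -1, "tx": 0, "ty": 0, "tz": 0, "wx": 0, "wy": 0, "wz": 0}, {"jaw": -1, "tx": 0, "ty": 0, "tz": 0, "wx": 0, "wy": 0, "wz": 0}]'

```text
time_s: 7.12
tcp_pos: [0.5657, 0.209, 0.138]
eef_rot: [0.875, 3.015, 0.002]
ft_force: [-0.6, 1.0, -3.9]
width: 0.137
```

```bash
python3 - <<'E'
from h import *
s=r.state();print(s["time_s"],s["tcp_pos"],R.from_rotvec(s["eef_rot"]).as_matrix(),s["ft_force"],s["width"])
print(local([.5632,.2066,.1106]))
E
```

```text
7.125 [0.5657303  0.2090341  0.13798137] [[-8.44532841e-01  5.35499824e-01  2.05415963e-03]
 [ 5.35501617e-01  8.44534103e-01  4.08338576e-04]
 [-1.51614263e-03  1.44486114e-03 -9.99997807e-01]] [-0.56104376  0.96593446 -3.88500924] 0.1369879962548487
[ 0.8749716  -3.45021829 27.37512119]
```

>>> servo_tool --plan '[{"jaw": -1, "tx": 0, "ty": 0, "tz": 0, "wx": 0, "wy": 0, "wz": 0}, {"jaw": -1, "tx": 0, "ty": 0, "tz": 0, "wx": 0, "wy": 0, "wz": 0}, {"jaw": -1, "tx": 0, "ty": 0, "tz": 0, "wx": 0, "wy": 0, "wz": 0}, {"jaw": -1, "tx": 0, "ty": 0, "tz": 0, "wx": 0, "wy": 0, "wz": 0}]'

```text
time_s: 7.62
tcp_pos: [0.5648, 0.209, 0.1368]
eef_rot: [0.876, 3.017, 0.0]
ft_force: [0.2, -0.3, -3.2]
width: 0.142
```

```bash
python3 - <<'E'
from h import *
a=cv2.resize(r.capture("scene")[90:290,280:470],(456,480),interpolation=2)
c=r.camera_info("wrist");im=r.capture("wrist");np.save("w4.npy",c);cv2.imwrite("pics/w4full.png",im)
s=r.state();print(s["time_s"],s["tcp_pos"],s["eef_rot"],s["ft_force"],s["width"])
print(local([.5632,.2066,.1106]))
b=im[100:420,120:460]
b=cv2.resize(b,(340,320))
o=np.zeros((480,796,3),np.uint8);o[:,:456]=a;o[:320,456:]=b;cv2.imwrite("pics/v4.png",o)
E
```

```text
7.725 [0.56475879 0.20893993 0.13678816] [-8.75766004e-01 -3.01703452e+00  3.42871069e-05] [ 0.20340537 -0.71056661 -2.95266588] 0.14064427899841114
[ 0.06323836 -2.8101666  26.18824032]
```

View pics/v4.png

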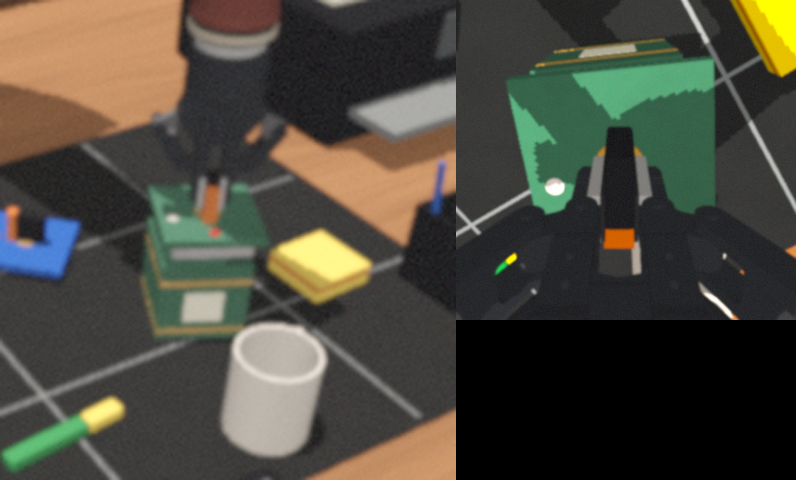

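Lid is hovering squarely over the tin. I'll correct y by -2.8 mm and descend gently.

>>> servo_tool --plan '[{"jaw": -1, "tx": 0, "ty": -0.056, "tz": 0, "wx": 0, "wy": 0, "wz": 0}, {"jaw": -1, "tx": 0, "ty": 0, "tz": 0, "wx": 0, "wy": 0, "wz": 0}, {"jaw": -1, "tx": 0, "ty": 0, "tz": 0.06, "wx": 0, "wy": 0, "wz": 0}, {"jaw": -1, "tx": 0, "ty": 0, "tz": 0.06, "wx": 0, "wy": 0, "wz": 0}, {"jaw": -1, "tx": 0, "ty": 0, "tz": 0.06, "wx": 0, "wy": 0, "wz": 0}, {"jaw": -1, "tx": 0, "ty": 0, "tz": 0.05, "wx": 0, "wy": 0, "wz": 0}, {"jaw": -1, "tx": 0, "ty": 0, "tz": 0, "wx": 0, "wy": 0, "wz": 0}, {"jaw": -1, "tx": 0, "ty": 0, "tz": 0, "wx": 0, "wy": 0, "wz": 0}]'

```text
time_s: 8.72
tcp_pos: [0.5633, 0.2066, 0.1253]
eef_rot: [0.876, 3.017, 0.0]
ft_force: [-0.4, -0.2, -4.0]
width: 0.139
```

>>> servo_tool --plan '[{"jaw": -1, "tx": 0, "ty": 0, "tz": 0.06, "wx": 0, "wy": 0, "wz": 0}, {"jaw": -1, "tx": 0, "ty": 0, "tz": 0.06, "wx": 0, "wy": 0, "wz": 0}, {"jaw": -1, "tx": 0, "ty": 0, "tz": 0.06, "wx": 0, "wy": 0, "wz": 0}, {"jaw": -1, "tx": 0, "ty": 0, "tz": 0.04, "wx": 0, "wy": 0, "wz": 0}, {"jaw": -1, "tx": 0, "ty": 0, "tz": 0, "wx": 0, "wy": 0, "wz": 0}, {"jaw": -1, "tx": 0, "ty": 0, "tz": 0, "wx": 0, "wy": 0, "wz": 0}]'

```text
time_s: 9.48
tcp_pos: [0.5634, 0.2066, 0.1144]
eef_rot: [0.876, 3.017, 0.0]
ft_force: [0.0, 0.3, -3.9]
width: 0.146
```

>>> servo_tool --plan '[{"jaw": -1, "tx": 0, "ty": 0, "tz": 0.02, "wx": 0, "wy": 0, "wz": 0}, {"jaw": -1, "tx": 0, "ty": 0, "tz": 0.02, "wx": 0, "wy": 0, "wz": 0}, {"jaw": -1, "tx": 0, "ty": 0, "tz": 0, "wx": 0, "wy": 0, "wz": 0}, {"jaw": -1, "tx": 0, "ty": 0, "tz": 0, "wx": 0, "wy": 0, "wz": 0}]'

```text
time_s: 9.98
tcp_pos: [0.5633, 0.2066, 0.1123]
eef_rot: [-0.876, -3.017, 0.0]
ft_force: [0.2, -0.1, -3.3]
width: 0.139
```

>>> servo_tool --plan '[{"jaw": -1, "tx": 0, "ty": 0, "tz": 0.03, "wx": 0, "wy": 0, "wz": 0}, {"jaw": -1, "tx": 0, "ty": 0, "tz": 0, "wx": 0, "wy": 0, "wz": 0}, {"jaw": -1, "tx": 0, "ty": 0, "tz": 0, "wx": 0, "wy": 0, "wz": 0}, {"jaw": -1, "tx": 0, "ty": 0, "tz": 0, "wx": 0, "wy": 0, "wz": 0}]'

```text
time_s: 10.48
tcp_pos: [0.5634, 0.2067, 0.1109]
eef_rot: [0.876, 3.017, 0.0]
ft_force: [-0.4, 0.3, -2.7]
width: 0.143
```

>>> servo_tool --plan '[{"jaw": -1, "tx": 0, "ty": 0, "tz": 0.02, "wx": 0, "wy": 0, "wz": 0}, {"jaw": -1, "tx": 0, "ty": 0, "tz": 0, "wx": 0, "wy": 0, "wz": 0}, {"jaw": -1, "tx": 0, "ty": 0, "tz": 0, "wx": 0, "wy": 0, "wz": 0}, {"jaw": -1, "tx": 0, "ty": 0, "tz": 0, "wx": 0, "wy": 0, "wz": 0}]'

```text
time_s: 10.98
tcp_pos: [0.5634, 0.2067, 0.1106]
eef_rot: [0.876, 3.017, 0.0]
ft_force: [-4.0, 0.7, 6.0]
width: 0.14
```

>>> servo_tool --plan '[{"jaw": -1, "tx": 0, "ty": 0, "tz": 0.02, "wx": 0, "wy": 0, "wz": 0}, {"jaw": -1, "tx": 0, "ty": 0, "tz": 0, "wx": 0, "wy": 0, "wz": 0}, {"jaw": -1, "tx": 0, "ty": 0, "tz": 0, "wx": 0, "wy": 0, "wz": 0}, {"jaw": -1, "tx": 0, "ty": 0, "tz": 0, "wx": 0, "wy": 0, "wz": 0}]'

```text
time_s: 11.48
tcp_pos: [0.5635, 0.2067, 0.1106]
eef_rot: [0.875, 3.017, 0.0]
ft_force: [-6.5, -1.4, 11.4]
width: 0.14
```

```bash
python3 - <<'E'
from h import *
a=cv2.resize(r.capture("scene")[150:260,310:410],(700,770),interpolation=2)[:600]
cv2.imwrite("pics/v5.png",a)
s=r.state();print(s["time_s"],s["tcp_pos"],s["eef_rot"],s["ft_force"],s["wrist_torque"],s["width"])
E
```

```text
11.525 [0.56352756 0.20669068 0.11055607] [8.75375842e-01 3.01655085e+00 4.26633737e-04] [-6.42628533 -1.2228679  11.48123527] [-0.20039652  1.12216515  0.04994046] 0.14201242656554733
```

View pics/v5.png

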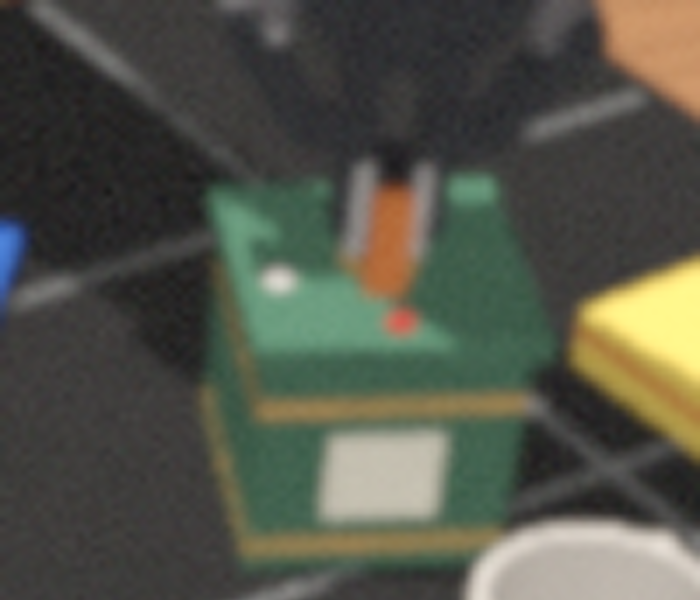

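The picture shows the lid level and flush on the tin, with the bar's orange end near the red dot. TCP is at 110.6 mm, the predicted home height, and it would not go further at 11 N. Now I'll ease the push, then turn clockwise in stages.

>>> servo_tool --plan '[{"jaw": -1, "tx": 0, "ty": 0, "tz": -0.03, "wx": 0, "wy": 0, "wz": 0}, {"jaw": -1, "tx": 0, "ty": 0, "tz": 0, "wx": 0, "wy": 0, "wz": 0}, {"jaw": -1, "tx": 0, "ty": 0, "tz": 0, "wx": 0, "wy": 0, "wz": 0}]'

```text
time_s: 11.9
tcp_pos: [0.5635, 0.2067, 0.1106]
eef_rot: [0.876, 3.017, 0.0]
ft_force: [-3.4, -1.1, 4.7]
width: 0.139
```

>>> servo_tool --plan '[{"jaw": -1, "tx": 0, "ty": -0.004, "tz": 0, "wx": 0, "wy": 0, "wz": 0.8}, {"jaw": -1, "tx": 0, "ty": -0.004, "tz": 0, "wx": 0, "wy": 0, "wz": 0.8}, {"jaw": -1, "tx": 0, "ty": -0.004, "tz": 0, "wx": 0, "wy": 0, "wz": 0.8}, {"jaw": -1, "tx": 0, "ty": -0.004, "tz": 0, "wx": 0, "wy": 0, "wz": 0.8}, {"jaw": -1, "tx": 0, "ty": -0.004, "tz": 0, "wx": 0, "wy": 0, "wz": 0.8}, {"jaw": -1, "tx": 0, "ty": 0, "tz": 0, "wx": 0, "wy": 0, "wz": 0}, {"jaw": -1, "tx": 0, "ty": 0, "tz": 0, "wx": 0, "wy": 0, "wz": 0}]'

```text
time_s: 12.78
tcp_pos: [0.5631, 0.2063, 0.1106]
eef_rot: [1.481, 2.77, 0.002]
ft_force: [-0.6, 2.6, 3.1]
width: 0.145
```

```bash
cat > st.py <<'E'
from h import *
s=r.state();x=R.from_rotvec(s["eef_rot"]).as_matrix()[:,0]
print(s["time_s"],s["tcp_pos"].round(4),"yaw",np.degrees(np.arctan2(x[1],x[0])).round(2),s["ft_force"].round(1),s["wrist_torque"].round(3),s["width"],np.degrees(s["joint_positions"][5]))
E
python3 st.py
```

```text
12.775 [0.5631 0.2063 0.1106] yaw 123.72 [-0.6  2.6  3.1] [ 0.508  0.014 -0.033] 0.14450488583688398 -21.15908722362816
```

>>> servo_tool --plan '[{"jaw": -1, "tx": 0, "ty": -0.004, "tz": 0, "wx": 0, "wy": 0, "wz": 0.85}, {"jaw": -1, "tx": 0, "ty": -0.004, "tz": 0, "wx": 0, "wy": 0, "wz": 0.85}, {"jaw": -1, "tx": 0, "ty": -0.004, "tz": 0, "wx": 0, "wy": 0, "wz": 0.85}, {"jaw": -1, "tx": 0, "ty": -0.004, "tz": 0, "wx": 0, "wy": 0, "wz": 0.85}, {"jaw": -1, "tx": 0, "ty": -0.004, "tz": 0, "wx": 0, "wy": 0, "wz": 0.85}, {"jaw": -1, "tx": 0, "ty": -0.004, "tz": 0, "wx": 0, "wy": 0, "wz": 0.85}, {"jaw": -1, "tx": 0, "ty": -0.004, "tz": 0, "wx": 0, "wy": 0, "wz": 0.85}, {"jaw": -1, "tx": 0, "ty": 0, "tz": 0, "wx": 0, "wy": 0, "wz": 0.3}]'

```text
time_s: 13.78
tcp_pos: [0.5621, 0.2057, 0.1106]
eef_rot: [2.294, 2.145, 0.003]
ft_force: [2.0, 2.5, 2.9]
width: 0.141
```

>>> servo_tool --plan '[{"jaw": -1, "tx": 0, "ty": 0, "tz": 0, "wx": 0, "wy": 0, "wz": 0.3}, {"jaw": -1, "tx": 0, "ty": 0, "tz": 0, "wx": 0, "wy": 0, "wz": 0}, {"jaw": -1, "tx": 0, "ty": 0, "tz": 0, "wx": 0, "wy": 0, "wz": 0}]'

```text
time_s: 14.15
tcp_pos: [0.5619, 0.2055, 0.1106]
eef_rot: [2.328, 2.109, 0.002]
ft_force: [3.8, 2.8, 2.2]
width: 0.139
```

```bash
python3 st.py
```

```text
14.15 [0.5619 0.2055 0.1106] yaw 84.36 [3.8 2.8 2.2] [ 0.488 -0.549 -0.025] 0.13857562901872506 18.176804413884238
```

>>> servo_tool --plan '[{"jaw": -1, "tx": 0.011, "ty": 0.013, "tz": 0, "wx": 0, "wy": 0, "wz": 0.4}, {"jaw": -1, "tx": 0, "ty": 0, "tz": 0, "wx": 0, "wy": 0, "wz": 0}, {"jaw": -1, "tx": 0, "ty": 0, "tz": 0, "wx": 0, "wy": 0, "wz": 0}]'

```text
time_s: 14.52
tcp_pos: [0.5619, 0.2055, 0.1106]
eef_rot: [2.372, 2.06, -0.001]
ft_force: [1.0, 0.6, 6.1]
width: 0.146
```

```bash
python3 st.py
```

```text
14.525 [0.5619 0.2055 0.1106] yaw 81.95 [1.  0.6 6.1] [ 0.101 -0.09  -0.025] 0.14591821202998026 20.618337774844182
```

>>> servo_tool --plan '[{"jaw": -1, "tx": 0, "ty": 0, "tz": 0, "wx": 0, "wy": 0, "wz": 0.25}, {"jaw": -1, "tx": 0, "ty": 0, "tz": 0, "wx": 0, "wy": 0, "wz": 0}, {"jaw": -1, "tx": 0, "ty": 0, "tz": 0, "wx": 0, "wy": 0, "wz": 0}]'

```text
time_s: 14.9
tcp_pos: [0.5618, 0.2055, 0.1106]
eef_rot: [2.398, 2.029, -0.001]
ft_force: [0.0, 0.5, 5.2]
width: 0.139
```

```bash
python3 st.py
```

```text
14.9 [0.5618 0.2055 0.1106] yaw 80.46 [0.  0.5 5.2] [ 0.157 -0.081 -0.03 ] 0.13871255754207046 22.11777534164874
```

>>> servo_tool --plan '[{"jaw": -1, "tx": 0, "ty": 0, "tz": 0, "wx": 0, "wy": 0, "wz": 0.25}, {"jaw": -1, "tx": 0, "ty": 0, "tz": 0, "wx": 0, "wy": 0, "wz": 0}, {"jaw": -1, "tx": 0, "ty": 0, "tz": 0, "wx": 0, "wy": 0, "wz": 0}]'

```text
time_s: 15.28
tcp_pos: [0.5619, 0.2055, 0.1106]
eef_rot: [2.425, 1.997, -0.001]
ft_force: [0.9, -0.2, 5.4]
width: 0.142
```

```bash
python3 st.py
```

```text
15.275 [0.5619 0.2055 0.1106] yaw 78.96 [ 0.9 -0.2  5.4] [ 0.192 -0.073  0.011] 0.14240677043390135 23.610035611175444
```

>>> servo_tool --plan '[{"jaw": -1, "tx": 0, "ty": 0, "tz": 0, "wx": 0, "wy": 0, "wz": 0.25}, {"jaw": -1, "tx": 0, "ty": 0, "tz": 0, "wx": 0, "wy": 0, "wz": 0}, {"jaw": -1, "tx": 0, "ty": 0, "tz": 0, "wx": 0, "wy": 0, "wz": 0}]'

```text
time_s: 15.65
tcp_pos: [0.5618, 0.2054, 0.1106]
eef_rot: [2.45, 1.966, -0.002]
ft_force: [0.3, 0.3, 6.0]
width: 0.143
```

```bash
python3 st.py
```

```text
15.65 [0.5618 0.2054 0.1106] yaw 77.48 [0.3 0.3 6. ] [0.093 0.008 0.172] 0.1432620332089937 25.096878643370783
```

The torque rose to 0.17 N m: that is the stop. Easing the twist a hair, then lifting slowly.

>>> servo_tool --plan '[{"jaw": -1, "tx": 0, "ty": 0, "tz": -0.02, "wx": 0, "wy": 0, "wz": -0.1}, {"jaw": -1, "tx": 0, "ty": 0, "tz": -0.02, "wx": 0, "wy": 0, "wz": 0}, {"jaw": -1, "tx": 0, "ty": 0, "tz": -0.03, "wx": 0, "wy": 0, "wz": 0}, {"jaw": -1, "tx": 0, "ty": 0, "tz": -0.03, "wx": 0, "wy": 0, "wz": 0}, {"jaw": -1, "tx": 0, "ty": 0, "tz": -0.03, "wx": 0, "wy": 0, "wz": 0}, {"jaw": -1, "tx": 0, "ty": 0, "tz": 0, "wx": 0, "wy": 0, "wz": 0}, {"jaw": -1, "tx": 0, "ty": 0, "tz": 0, "wx": 0, "wy": 0, "wz": 0}]'

```text
time_s: 16.52
tcp_pos: [0.562, 0.2059, 0.1168]
eef_rot: [2.441, 1.978, -0.0]
ft_force: [0.3, 0.4, -2.4]
width: 0.146
```

```bash
python3 st.py
```

```text
16.525 [0.562  0.2059 0.1168] yaw 78.03 [ 0.3  0.4 -2.4] [-0.062 -0.015  0.003] 0.14559985462925956 24.5449627905905
```

>>> servo_tool --plan '[{"jaw": -1, "tx": 0, "ty": 0, "tz": -0.1, "wx": 0, "wy": 0, "wz": 0}, {"jaw": -1, "tx": 0, "ty": 0, "tz": 0, "wx": 0, "wy": 0, "wz": 0}, {"jaw": -1, "tx": 0, "ty": 0, "tz": 0, "wx": 0, "wy": 0, "wz": 0}]'

```text
time_s: 16.9
tcp_pos: [0.5621, 0.2059, 0.122]
eef_rot: [2.441, 1.978, 0.0]
ft_force: [-0.1, -0.1, -1.2]
width: 0.141
```

```bash
python3 - <<'E'
from h import *
F=[]
for i in range(8):
    im=r.capture("scene");F.append(r.state()["ft_force"][2])
print(np.round(F,1),np.mean(F),r.state()["tcp_pos"])
cv2.imwrite("pics/v6.png",cv2.resize(im[150:260,310:410],(700,770),interpolation=2)[:600])
E
```

```text
[-2.3 -1.9 -1.7 -2.6 -1.4 -2.5 -0.9 -2. ] -1.9167691719327897 [0.56195987 0.20587962 0.12171788]
```

View pics/v6.png

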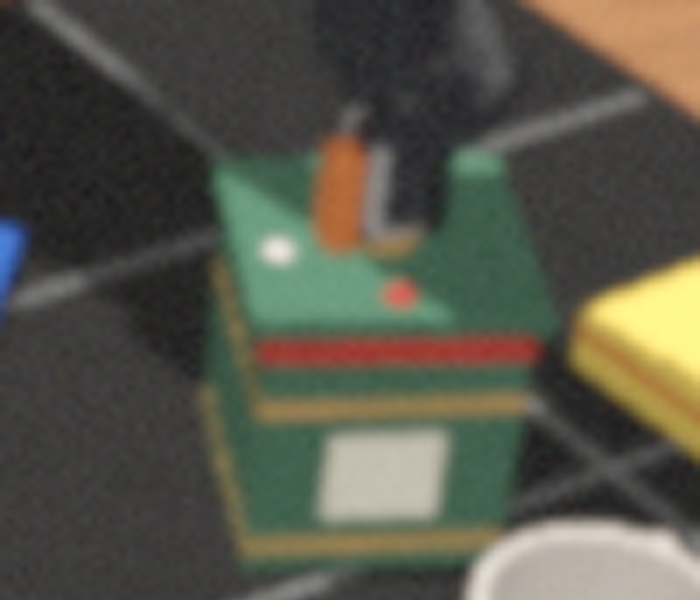

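The red flange stays flat on the tin (row ~350) and the outer lid is lifted alone; force is 1.9 N, i.e. one lid. Lifting the rest.

>>> servo_tool --plan '[{"jaw": -1, "tx": 0, "ty": 0, "tz": -0.15, "wx": 0, "wy": 0, "wz": 0}, {"jaw": -1, "tx": 0, "ty": 0, "tz": -0.33, "wx": 0, "wy": 0, "wz": 0}, {"jaw": -1, "tx": 0, "ty": 0, "tz": -0.4, "wx": 0, "wy": 0, "wz": 0}, {"jaw": -1, "tx": 0, "ty": 0, "tz": -0.4, "wx": 0, "wy": 0, "wz": 0}, {"jaw": -1, "tx": 0, "ty": 0, "tz": -0.35, "wx": 0, "wy": 0, "wz": 0}, {"jaw": -1, "tx": 0, "ty": 0, "tz": -0.15, "wx": 0, "wy": 0, "wz": 0}, {"jaw": -1, "tx": 0, "ty": 0, "tz": 0, "wx": 0, "wy": 0, "wz": 0}, {"jaw": -1, "tx": 0, "ty": 0, "tz": 0, "wx": 0, "wy": 0, "wz": 0}]'

```text
time_s: 18.3
tcp_pos: [0.5614, 0.2058, 0.2098]
eef_rot: [-2.44, -1.977, 0.002]
ft_force: [0.4, -0.6, -1.8]
width: 0.138
```

>>> servo_tool --plan '[{"jaw": -1, "tx": 0, "ty": 0, "tz": 0, "wx": 0, "wy": 0, "wz": 0}, {"jaw": -1, "tx": 0, "ty": 0, "tz": 0, "wx": 0, "wy": 0, "wz": 0}, {"jaw": -1, "tx": 0, "ty": 0, "tz": 0, "wx": 0, "wy": 0, "wz": 0}, {"jaw": -1, "tx": 0, "ty": 0, "tz": 0, "wx": 0, "wy": 0, "wz": 0}]'

```text
time_s: 18.8
tcp_pos: [0.562, 0.2059, 0.2107]
eef_rot: [-2.441, -1.978, 0.0]
ft_force: [0.3, 0.3, -2.0]
width: 0.142
```

```bash
python3 - <<'E'
from h import *
im=r.capture("scene");cv2.imwrite("pics/v7.png",im);import st
E
```

```text
18.85 [0.562  0.2059 0.2108] yaw 78.03 [ 0.1 -0.  -1.6] [0.022 0.054 0.043] 0.14692199659970043 24.547296206276403
```

View pics/v7.png

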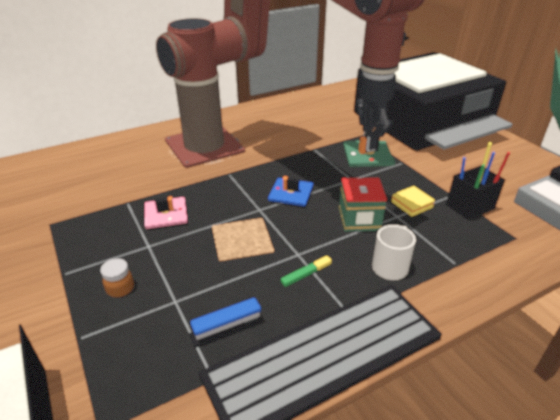

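The picture shows the green outer lid held in the air at (370,153), the red inner lid seated in the tin at (362,190), and everything else where it was.

```bash
python3 -c "
from bench import r
print(r.close_job())"
```

```text
the job is handed in; nothing more can be done
None
```

The job is done and handed in at 18.9 s. The gripper is holding the green outer lid 100 mm above where it sat, and the inner lid is still seated in the tin.

- **Seating:** I lowered the clamped double lid until it stopped at the predicted home height (TCP 110.6 mm). It did not move further under 11 N.
- **Freeing:** I turned the knob clockwise about 70°, until the torque rose to 0.17 N m at the stop. I then backed off about 0.6° before lifting, so the knob was left a hair short of the stop.
- **Lifting:** 11 mm into the lift the load averaged 1.9 N, which is the outer lid alone, and the picture showed the red flange flat on the rim. The last picture shows the tin and the other things where they were.

**Checks that were off:**
- My first two move calls were refused because rows left out some keys, so nothing moved.
- Side forces reached about 6.5 N during seating and 4 N during turning; I eased them off before the lift.
- I viewed 12 pictures, two over the budget.

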